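# Rack the pylon tubes by height

## Robot

A 6-joint arm with a two-finger parallel gripper is mounted at the origin on the work surface; the furniture and walls round the work are solid. World frame = base frame: x ahead of the robot, y to its left, z up, the work surface at z = 0. Lengths are in m, angles in rad, forces in N, time in s.
With the tool pointing down it reaches from about 0.3 to 0.775 m from the base axis. Payload 14.6 kg.
Tool frame: the origin (TCP) lies at the very end of the fingers, on their centre line; the grasp point (between the pads) lies 19 mm behind it; z points along the fingers, y is the line along which they close (so a half turn about z gives the same grasp; the last joint's range is limited). The gripper opens to 94 mm and grips with 3 to 60 N. Pads are 16 mm wide; open, the fingers measure 119 mm over their backs; the gripper's body (75 mm by 177 mm) begins 78 mm behind the grasp point.
Start: joints at [-1.207, 0.3, 1.521, -0, 1.321, -0.067], TCP at [0.23, -0.5, 0.205] pointing down, gripper open.
Joint ranges: [-3.03, 3.03], [-0.79, 2.21], [0.23, 2.52], [-1.04, 4.18], [0, 3.07], [-2.55, 2.55]. Speed limits (rad/s): [2.22, 2.22, 2.57, 3.14, 3.14, 3.14].

## Interface

Orientations are given as [roll, pitch, yaw] about the fixed x, y, z axes, in that order (R = Rz(yaw) Ry(pitch) Rx(roll)).
In Python, from station import ctrl gives the robot as it stands.
- The arm moves only by the shell command python3 -m pendant 'ROWS' [OPENING] [FORCE]. ROWS is JSON, a list of rows, each a list of 2 entries, a list of its own where there are three numbers: the shift along the world's x, y, z in cm, then the turn about the world's z in rad. A call has 1 to 20 rows; each row shifts and turns the commanded pose from where the row before left it; what a row does not reach is not made up. A row lasts 1/12 s, in which the tool goes at most 41.7 mm and 7.16 degrees, less where a joint would pass 70% of its speed; a pose out of reach is approached as far as the arm can. A call is refused whole if a number of a shift passes 4.17 or a number of a turn 0.125, either way. A call with a gripper value outside its range is refused whole. OPENING is the opening, from 0 (shut) to 1 (fully open), set as the call begins (- or left out, the last holds). The fingers move at their own pace and stop on an object; FORCE is the grip in N (left out, the last holds). Time passes only in rows, so rows that do not move let the fingers close. It gives the time, the measured TCP pose, the force, the opening and the grip force at its end, in the units of the state.
- ctrl.get_obs(): the state, without advancing time (a new reading comes with each control period).
- ctrl.camera(name): name is "scene" or "top" or "wrist"; returns a dict with "color" (420x560x3 uint8, red, green, blue), "intrinsics" (3x3 intrinsics, pixels), "camera_from_world" (4x4, takes a point from world to camera coordinates). Camera axes: x right, y down, z forward; pixel columns grow to the right and rows downward; lengths in m; the calibration is good to about 2 mm. A picture is of the moment at which its call begins. There is no depth.
- ctrl.hand_in(): hands the job in; it is judged then, once.
The state is a dict: "time_s": time; "qpos": joint angles; "joint_vel": joint speeds; "tau": joint torques, N m; "ee_pos": TCP position; "eef_rot": TCP orientation; "force": force on the tool from outside, world axes, zero at the start; "moment": the same for the moment, N m; "grip_width": finger opening in m; "grip_force": force on a finger pad.
Only numpy, scipy, OpenCV 4.12 (cv2) and the standard library are available. Lean on these libraries where they do the work, as an engineer would, in place of code of your own. Each camera call takes 0.05 s, during which the arm holds its last target. There are 200 camera calls.

## Task

Stand the four aluminium pylon tubes upright on the rack's four black pads, each in the middle of its own pad, in order of height: the shortest on the pad next to the upright steel end plate, then rising step by step to the tallest at the far end of the row. Leave the glue bottle where it is.

Things in the scene. Friction and masses are not known exactly. Their poses are not given: they have to be found in the camera images.
- pylon_70: loose aluminium pylon tube, shortest of four alike but for height, standing upright at the start: 70 mm tall over all, straight tube 32 mm in diameter from 8 mm to 56 mm above its underside, on a flat round steel foot 46 mm across and 8 mm high; the top 14 mm is a dome with a 13 mm square boss. Weight about 0.12 to 0.34 kg. Origin: centre of the foot's underside; z up along the tube.
- pylon_95: loose aluminium pylon tube, second shortest of four alike but for height, standing upright at the start: 95 mm tall over all, straight tube 32 mm in diameter from 8 mm to 81 mm above its underside, on a flat round steel foot 46 mm across and 8 mm high; the top 14 mm is a dome with a 13 mm square boss. Weight about 0.12 to 0.34 kg. Origin: centre of the foot's underside; z up along the tube.
- pylon_120: loose aluminium pylon tube, second tallest of four alike but for height, standing upright at the start: 120 mm tall over all, straight tube 32 mm in diameter from 8 mm to 106 mm above its underside, on a flat round steel foot 46 mm across and 8 mm high; the top 14 mm is a dome with a 13 mm square boss. Weight about 0.12 to 0.34 kg. Origin: centre of the foot's underside; z up along the tube.
- pylon_145: loose aluminium pylon tube, tallest of four alike but for height, standing upright at the start: 145 mm tall over all, straight tube 32 mm in diameter from 8 mm to 131 mm above its underside, on a flat round steel foot 46 mm across and 8 mm high; the top 14 mm is a dome with a 13 mm square boss. Weight about 0.12 to 0.34 kg. Origin: centre of the foot's underside; z up along the tube.
- pad_a: one of four identical round black rubber pads, 58 mm across, fixed in a straight row 90 mm apart (centre to centre) on a plywood rack board (500 x 100 x 12 mm, fixed on the bench). Which letter lies where in the row changes. Origin: centre of the pad's underside, 12 mm above the bench; its top is 4 mm higher, 16 mm above the bench; its y axis lies along the row.
- pad_b: one of four identical round black rubber pads, 58 mm across, fixed in a straight row 90 mm apart (centre to centre) on a plywood rack board (500 x 100 x 12 mm, fixed on the bench). Which letter lies where in the row changes. Origin: centre of the pad's underside, 12 mm above the bench; its top is 4 mm higher, 16 mm above the bench; its y axis lies along the row.
- pad_c: one of four identical round black rubber pads, 58 mm across, fixed in a straight row 90 mm apart (centre to centre) on a plywood rack board (500 x 100 x 12 mm, fixed on the bench). Which letter lies where in the row changes. Origin: centre of the pad's underside, 12 mm above the bench; its top is 4 mm higher, 16 mm above the bench; its y axis lies along the row.
- pad_d: one of four identical round black rubber pads, 58 mm across, fixed in a straight row 90 mm apart (centre to centre) on a plywood rack board (500 x 100 x 12 mm, fixed on the bench). Which letter lies where in the row changes. Origin: centre of the pad's underside, 12 mm above the bench; its top is 4 mm higher, 16 mm above the bench; its y axis lies along the row.
- end_plate: upright bright steel plate fixed on the rack board at one end of the row, 60 mm wide across the row, 5 mm thick, 50 mm tall, in line with the pads and 90 mm from the centre of the nearest pad; it may be at either end (a low round brass knob, 24 mm across and 12 mm high, is at the other). Origin: centre of its underside, 12 mm above the bench.
- glue_bottle: loose white squeeze bottle with pointed black cap, 50 mm across, 141 mm tall, standing left of the rack; not to be disturbed. Origin: centre of its underside.
Mind the look-alikes: they are no part of the job. What is shaped like the pylon_95 but blue or turquoise is not meant. Leave any orange look-alike of the pylon_145 alone.

How it is judged:
At the end, for the whole second after the job is handed in: All four tubes stand upright (within 0.08 rad), foot down on the pads, released and at rest, each tube's axis within 12 mm of a pad's centre; counted from the end plate the pads carry the 70, 95, 120 and 145 mm tube in that order ((horizontal distance between pylon_70 and pad_a below 0.012 m or horizontal distance between pylon_70 and pad_b below 0.012 m or horizontal distance between pylon_70 and pad_c below 0.012 m or horizontal distance between pylon_70 and pad_d below 0.012 m) and horizontal distance between pylon_70 and end_plate between 0.06 and 0.12 m and height (world z) of pylon_70 between 0.012 and 0.02 m and angle between each of pylon_70, pylon_95, pylon_120, pylon_145's own z axis and vertical below 0.08 rad and linear speed of each of pylon_70, pylon_95, pylon_120, pylon_145 below 0.02 m/s and angular speed of each of pylon_70, pylon_95, pylon_120, pylon_145 below 0.2 rad/s and contact force between the fingers and pylon_70 below 0.1 N and (horizontal distance between pylon_95 and pad_a below 0.012 m or horizontal distance between pylon_95 and pad_b below 0.012 m or horizontal distance between pylon_95 and pad_c below 0.012 m or horizontal distance between pylon_95 and pad_d below 0.012 m) and horizontal distance between pylon_95 and end_plate between 0.15 and 0.21 m and height (world z) of pylon_95 between 0.012 and 0.02 m and contact force between the fingers and pylon_95 below 0.1 N and (horizontal distance between pylon_120 and pad_a below 0.012 m or horizontal distance between pylon_120 and pad_b below 0.012 m or horizontal distance between pylon_120 and pad_c below 0.012 m or horizontal distance between pylon_120 and pad_d below 0.012 m) and horizontal distance between pylon_120 and end_plate between 0.24 and 0.3 m and height (world z) of pylon_120 between 0.012 and 0.02 m and contact force between the fingers and pylon_120 below 0.1 N and (horizontal distance between pylon_145 and pad_a below 0.012 m or horizontal distance between pylon_145 and pad_b below 0.012 m or horizontal distance between pylon_145 and pad_c below 0.012 m or horizontal distance between pylon_145 and pad_d below 0.012 m) and horizontal distance between pylon_145 and end_plate between 0.33 and 0.39 m and height (world z) of pylon_145 between 0.012 and 0.02 m and contact force between the fingers and pylon_145 below 0.1 N); the robot touches nothing.
It fails at once if the glue bottle is moved by more than 20 mm or tipped (distance of glue_bottle from where it was at the start of the episode above 0.02 m or angle between glue_bottle's own z axis and vertical above 0.4 rad).
It also fails if it takes over 104 s, if anything falls off the work surface, if the arm or the gripper's body presses on something with over 40 N, if the wrist force passes 120 N, or if a joint passes its speed limit or range.

## Working session

There is one attempt and no reset: what is moved stays moved. The work goes in short steps, Python scripts to look and compute and a shell command to move; the robot and the scene stay as the last step left them, time stands still between calls to the robot, and variables do not carry over. Pictures are saved under pics/ and viewed, at most 14 in all, crops included, and the job is handed in when it is done.

```bash
mkdir -p pics; ls
python3 - <<'E'
from station import ctrl
import cv2,numpy as np
for n in ("scene","top"):
    c=ctrl.camera(n); cv2.imwrite(f"pics/{n}0.png",c["color"][:,:,::-1])
    T=np.linalg.inv(c["camera_from_world"]); print(n,c["intrinsics"].round(1).tolist(),T.round(3).tolist())
o=ctrl.get_obs();print(o["time_s"],o["ee_pos"],o["eef_rot"],o["grip_width"])
E
```

```text
pics
scene [[531.3, 0.0, 280.6], [0.0, 531.3, 195.2], [0.0, 0.0, 1.0]] [[0.437, 0.623, -0.649, 1.378], [0.899, -0.313, 0.305, -0.336], [-0.013, -0.717, -0.697, 0.883], [0.0, 0.0, 0.0, 1.0]]
top [[415.9, 0.0, 277.3], [0.0, 415.9, 212.3], [0.0, 0.0, 1.0]] [[-0.022, -0.992, 0.121, 0.495], [-0.999, 0.018, -0.027, 0.052], [0.025, -0.122, -0.992, 1.026], [0.0, 0.0, 0.0, 1.0]]
0.1 [ 0.22962397 -0.49954465  0.20496401] [-3.14063574e+00 -6.19933672e-05  4.30861521e-01] 0.09370515009573652
```

View pics/scene0.png

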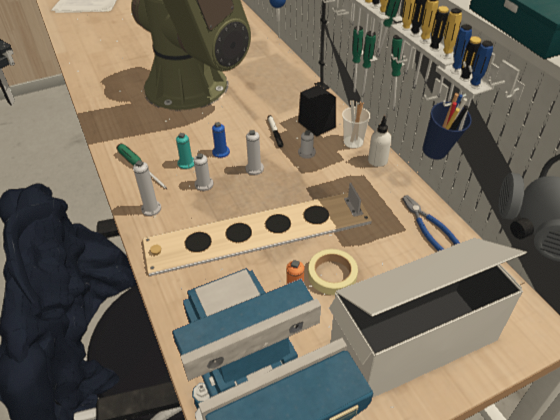

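View pics/top0.png

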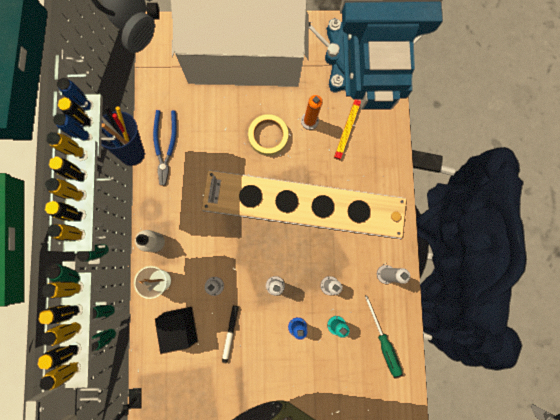

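The end plate is at the left end in the top view (about 213,188) and the brass knob at the right (396,216). The pads lie at (250,196), (287,201), (323,206) and (359,211). The silver tubes are near (212,286), (275,286), (330,286) and (395,274), and the glue bottle is at (150,240).

```bash
cat > h.py <<'E'
import numpy as np,cv2
from station import ctrl
def ray(c,u,v):
    T=np.linalg.inv(c["camera_from_world"]); d=T[:3,:3]@np.linalg.inv(c["intrinsics"])@[u,v,1.]
    return T[:3,3],d
def plane(c,u,v,z):
    o,d=ray(c,u,v); return o+d*(z-o[2])/d[2]
def tri(a,b):
    (o,d),(p,e)=a,b
    d=d/np.linalg.norm(d);e=e/np.linalg.norm(e)
    s=np.linalg.lstsq(np.c_[d,-e],p-o,rcond=None)[0]
    x,y=o+s[0]*d,p+s[1]*e; return (x+y)/2,np.linalg.norm(x-y)
def proj(c,P):
    q=c["camera_from_world"]@np.r_[P,1]; q=c["intrinsics"]@q[:3]; return q[:2]/q[2]
def pads(c):
    m=(c["color"].max(2)<50).astype(np.uint8)
    out=[]
    for k in cv2.findContours(m,cv2.RETR_EXTERNAL,cv2.CHAIN_APPROX_NONE)[0]:
        if 150<cv2.contourArea(k)<900:
            (u,v),ax,_=cv2.fitEllipse(k); 
            if cv2.contourArea(k)/(np.pi/4*ax[0]*ax[1])>.93: out.append((u,v,*ax))
    return out
E
python3 - <<'E'
from h import *
for n,(x0,x1,y0,y1),f in (("scene",(130,340,110,280),3.5),("top",(190,430,160,310),3.3)):
    c=ctrl.camera(n)
    for p in pads(c): print(n,np.round(p,1),plane(c,p[0],p[1],.016).round(4))
    cv2.imwrite(f"pics/{n}1.png",cv2.resize(c["color"][y0:y1,x0:x1,::-1],None,fx=f,fy=f,interpolation=cv2.INTER_CUBIC))
E
```

```text
scene [197.7 241.6  17.2  24.4] [ 0.6186 -0.1788  0.016 ]
scene [238.3 232.3  16.8  23.7] [ 0.633  -0.0899  0.016 ]
scene [277.7 223.2  16.2  23.5] [ 0.6471 -0.0011  0.016 ]
scene [316.1 214.4  15.6  23.3] [0.6616 0.0881 0.016 ]
top [358.6 211.   20.   20.3] [ 0.618  -0.1768  0.016 ]
top [322.5 206.   19.8  20.5] [ 0.6322 -0.088   0.016 ]
top [286.4 200.9  20.   20.5] [6.463e-01 4.000e-04 1.600e-02]
top [250.2 195.7  19.9  20.6] [0.6609 0.0892 0.016 ]
```

View pics/scene1.png

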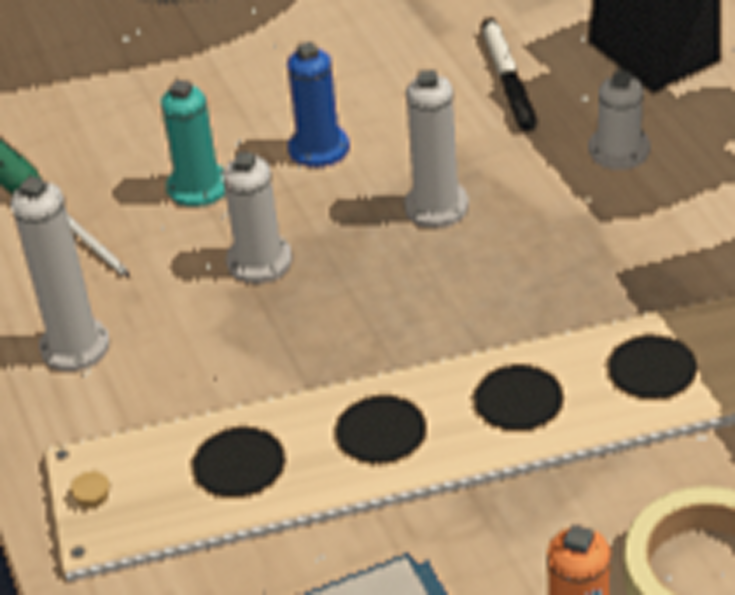

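View pics/top1.png

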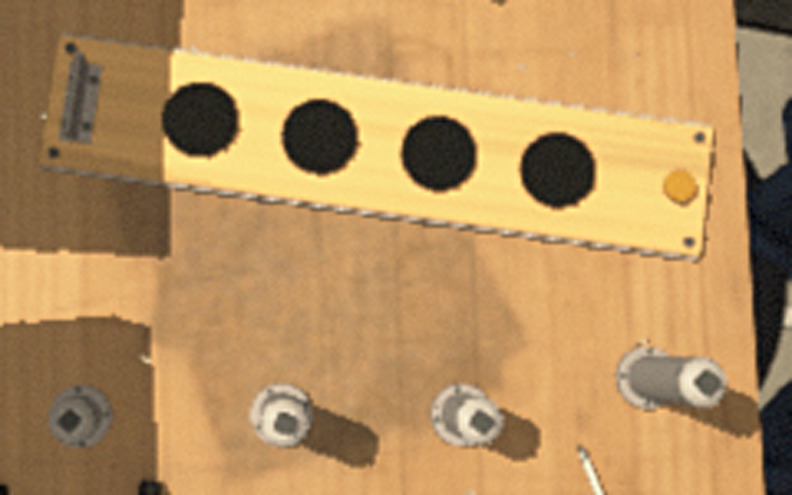

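The scene crop shows bosses at about (622,80), (428,77), (246,160) and (35,188). The top crop shows the same bosses at (69,421), (286,424), (481,421) and (707,383). I'll triangulate these to get heights, and check the base positions against the feet.

Run:
```python
from h import *
S=ctrl.camera("scene");T=ctrl.camera("top")
s=[(622,80),(428,77),(246,160),(35,188)];t=[(69,421),(286,424),(481,421),(707,383)]
fs=[(620,146),(437,204),(260,259),(75,343)];ft=[(79,416),(281,415),(466,415),(646,377)]
u=lambda p:(p[0]/3.5+130,p[1]/3.5+110); w=lambda p:(p[0]/3.3+190,p[1]/3.3+160)
for a,b,c,d in zip(s,t,fs,ft):
    P,e=tri(ray(S,*u(a)),ray(T,*w(b)))
    print(P.round(4),round(e,4),plane(S,*u(c),.008)[:2].round(4),plane(T,*w(d),.008)[:2].round(4))
# glue, orange lookalike rough
print(tri(ray(S,383,122),ray(T,143,238)))
```

```text
[0.4437 0.1802 0.0653] 0.0021 [0.4482 0.1788] [0.4437 0.1795]
[0.4414 0.0322 0.1176] 0.0021 [0.4466 0.032 ] [0.441  0.0323]
[ 0.4388 -0.0997  0.0928] 0.0019 [ 0.4441 -0.101 ] [ 0.4379 -0.1035]
[ 0.4623 -0.2389  0.1406] 0.0014 [ 0.466  -0.2389] [ 0.4625 -0.238 ]
(array([0.55619296, 0.31901254, 0.12553316]), np.float64(0.005764600957495484))
```

Heights confirm the identities: 70 mm at (0.444, 0.180), 120 mm at (0.441, 0.032), 95 mm at (0.439, -0.101) and 145 mm at (0.463, -0.238). The pads are 90 mm apart, as specified. I'll place them shortest first, starting by moving above the 70.

```bash
python3 -m pendant '[[[1.2,3.8,0],-0.024],[[1.2,3.8,0],-0.024],[[1.2,3.8,0],-0.024],[[1.2,3.8,0],-0.024],[[1.2,3.8,0],-0.024],[[1.2,3.8,0],-0.024],[[1.2,3.8,0],-0.024],[[1.2,3.8,0],-0.024],[[1.2,3.8,0],-0.024],[[1.2,3.8,0],-0.024],[[1.2,3.8,0],-0.024],[[1.2,3.8,0],-0.024],[[1.2,3.8,0],-0.024],[[1.2,3.8,0],-0.024],[[1.2,3.8,0],-0.024],[[1.2,3.8,0],-0.024],[[1.2,3.8,0],-0.024],[[1,3.4,0],-0.024],[[0,0,0],0],[[0,0,0],0]]' 0.75 20
python3 - <<'E'
from h import *
c=ctrl.camera("wrist");cv2.imwrite("pics/w1.png",c["color"][:,:,::-1]);print(proj(c,[.444,.180,.07]),proj(c,[.444,.180,.008]))
E
```

```text
time_s: 1.97
ee_pos: [0.4435, 0.1814, 0.205]
eef_rot: [3.141, 0.001, 0.002]
force: [0.2, -0.8, 0.3]
grip_width: 0.0704
grip_force: 0.0
[282.61154062 201.49314322] [282.23307679 189.98686739]
```

View pics/w1.png

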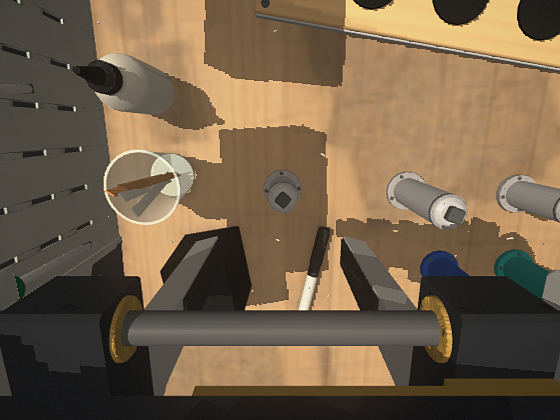

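The 70's boss is at (282,200), matching its projection. A black cube sits near the left finger at (205,265), so I'll check its position before going down.

Run:
```python
from h import *
S=ctrl.camera("scene");T=ctrl.camera("top");W=ctrl.camera("wrist")
print(plane(S,318,133,0))
for z in (0,.05,.08): print(z,plane(T,192,309,z)[:2],plane(T,197,349,z)[:2],plane(W,240,227,z)[:2],plane(W,251,290,z)[:2])
```

```text
[0.38272692 0.24699096 0.        ]
0 [0.39003709 0.23327637] [0.29650715 0.221132  ] [0.39597876 0.23033296] [0.31005645 0.21856852]
0.05 [0.39515103 0.22442138] [0.30617806 0.21286871] [0.41135723 0.22383253] [0.33660337 0.21359727]
0.08 [0.3982194  0.21910839] [0.31198061 0.20791074] [0.42058431 0.21993227] [0.35253152 0.21061452]
```

```bash
python3 -m pendant '[[[0,-0.15,-3.5],0],[[0,0,-3.5],0],[[0,0,-3.5],0],[[0,0,-3.5],0],[[0,0,-2.5],0],[[0,0,-1.8],0],[[0,0,0],0],[[0,0,0],0]]' && python3 -m pendant '[[[0,0,0],0],[[0,0,0],0],[[0,0,0],0],[[0,0,0],0],[[0,0,0],0],[[0,0,0],0],[[0,0,0],0],[[0,0,0],0]]' 0 25
```

```text
time_s: 2.83
ee_pos: [0.4436, 0.178, 0.0227]
eef_rot: [3.141, 0.001, -0.002]
force: [0.1, 1.0, 0.3]
grip_width: 0.0703
grip_force: 0.0
time_s: 3.5
ee_pos: [0.4438, 0.1788, 0.0227]
eef_rot: [-3.142, -0.0, -0.001]
force: [-0.4, 0.1, 3.7]
grip_width: 0.0317
grip_force: 25.0
```

Gripped at 31.7 mm, which matches the tube. Next I'll lift it and carry it to the pad.

```bash
python3 -m pendant '[[[0,0,2],0],[[0,0,3],0],[[0,0,3],0],[[1.2,-0.5,2],0],[[2.5,-1,0],0],[[3,-1.3,0],0],[[3,-1.3,0],0],[[3,-1.3,0],0],[[3,-1.3,0],0],[[3,-1.3,0],0],[[2,-0.7,0],0],[[1,-0.3,0],0],[[0,0,0],0],[[0,0,0],0],[[0,0,0],0]]'
python3 - <<'E'
from h import *
c=ctrl.camera("wrist");cv2.imwrite("pics/w2.png",c["color"][:,:,::-1]);print(proj(c,[.661,.0887,.016]))
E
```

```text
time_s: 4.75
ee_pos: [0.6599, 0.0892, 0.1221]
eef_rot: [-3.142, 0.001, -0.001]
force: [0.4, -0.1, -1.6]
grip_width: 0.0319
grip_force: 25.0
[281.92243016 207.79340101]
```

View pics/w2.png

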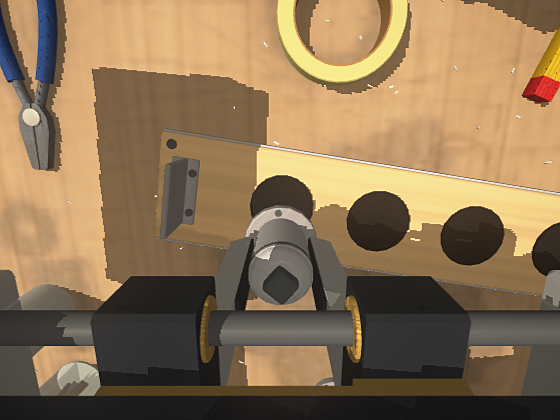

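The tube is held upright over the first pad, whose visible rim is at about (282,195) and whose centre projects to (282,207). I'll lower it.

```bash
python3 -m pendant '[[[0.1,-0.05,-2],0],[[0,0,-2.5],0],[[0,0,-2],0],[[0,0,-1],0],[[0,0,-0.4],0],[[0,0,-0.3],0],[[0,0,-0.1],0],[[0,0,0],0],[[0,0,0],0]]'
```

```text
time_s: 5.55
ee_pos: [0.6621, 0.0884, 0.0406]
eef_rot: [-3.141, -0.002, -0.001]
force: [-0.4, 0.2, -1.7]
grip_width: 0.0319
grip_force: 25.0
```

```bash
python3 -m pendant '[[[0,0,-0.1],0],[[0,0,-0.1],0],[[0,0,0],0],[[0,0,0],0]]'
```

```text
time_s: 5.88
ee_pos: [0.6621, 0.0883, 0.0387]
eef_rot: [-3.141, -0.002, -0.001]
force: [-3.2, 0.1, 6.6]
grip_width: 0.0317
grip_force: 25.0
```

In contact with the pad. I'll release, rise and move above the 95.

```bash
python3 -m pendant '[[[0,0,0],0],[[0,0,0],0],[[0,0,0],0],[[0,0,0],0],[[0,0,0],0]]' 0.7 && python3 -m pendant '[[[0,0,2],0],[[0,0,4],0],[[0,0,4],0],[[0,0,4],0],[[-1.5,-1.3,2],0],[[-3,-2.5,0],0],[[-3,-2.5,0],0],[[-3,-2.5,0],0],[[-3,-2.5,0],0],[[-3,-2.5,0],0],[[-3,-2.5,0],0],[[-1.8,-1.6,0],0],[[-1,-1,0],0],[[0,0,0],0],[[0,0,0],0]]'
python3 - <<'E'
from h import *
c=ctrl.camera("wrist");cv2.imwrite("pics/w3.png",c["color"][:,:,::-1]);print(proj(c,[.439,-.101,.095]),proj(c,[.439,-.101,.008]))
E
```

```text
time_s: 6.3
ee_pos: [0.6617, 0.0883, 0.0374]
eef_rot: [3.142, 0.0, -0.001]
force: [-1.0, 0.1, -0.8]
grip_width: 0.0616
grip_force: 0.0
time_s: 7.55
ee_pos: [0.4388, -0.1009, 0.1978]
eef_rot: [3.141, -0.001, -0.002]
force: [-0.2, -0.2, 0.0]
grip_width: 0.0657
grip_force: 0.0
[281.45741437 209.91233445] [281.19375896 191.71551102]
```

View pics/w3.png

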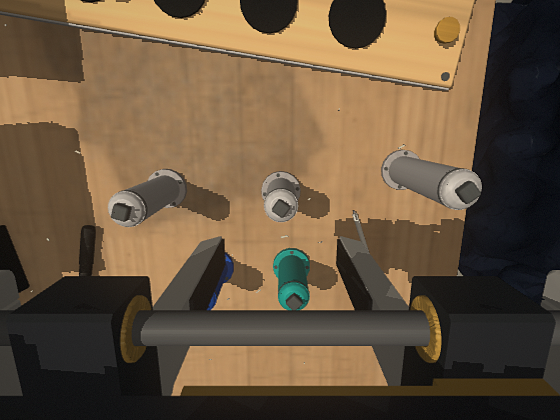

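The 95's boss is at (281,209), as predicted. I'll descend and grip.

```bash
python3 -m pendant '[[[0,0,-3.3],0],[[0,0,-3.5],0],[[0,0,-3.5],0],[[0,0,-3],0],[[0,0,-1.5],0],[[0,0,-0.5],0],[[0,0,0],0],[[0,0,0],0]]' && python3 -m pendant '[[[0,0,0],0],[[0,0,0],0],[[0,0,0],0],[[0,0,0],0],[[0,0,0],0],[[0,0,0],0],[[0,0,0],0],[[0,0,0],0]]' 0 25
```

```text
time_s: 8.27
ee_pos: [0.4395, -0.1005, 0.0451]
eef_rot: [3.141, -0.001, -0.001]
force: [-0.1, -0.1, 1.0]
grip_width: 0.0657
grip_force: 0.0
time_s: 8.93
ee_pos: [0.4388, -0.1008, 0.0446]
eef_rot: [3.141, -0.0, -0.001]
force: [0.3, 0.3, 3.4]
grip_width: 0.0314
grip_force: 25.0
```

```bash
python3 -m pendant '[[[0,0,2],0],[[0,0,3],0],[[0,0,3],0],[[0,0,2],0],[[1.5,0.7,1],0],[[3,1.5,0],0],[[3,1.5,0],0],[[3,1.5,0],0],[[3,1.5,0],0],[[3,1.5,0],0],[[2.5,1,0],0],[[1.2,0.5,0],0],[[0.6,0.35,0],0],[[0,0,0],0],[[0,0,0],0],[[0,0,0],0]]'
python3 - <<'E'
from h import *
c=ctrl.camera("wrist");cv2.imwrite("pics/w4.png",c["color"][:,:,::-1]);print(proj(c,[.6467,-.0003,.016]),proj(c,[.661,.0887,.086]))
E
```

```text
time_s: 10.27
ee_pos: [0.646, -0.0007, 0.1545]
eef_rot: [3.142, 0.0, -0.002]
force: [-0.5, -0.2, -2.2]
grip_width: 0.0317
grip_force: 25.0
[280.85799749 200.5771033 ] [167.46714249 201.9963411 ]
```

View pics/w4.png

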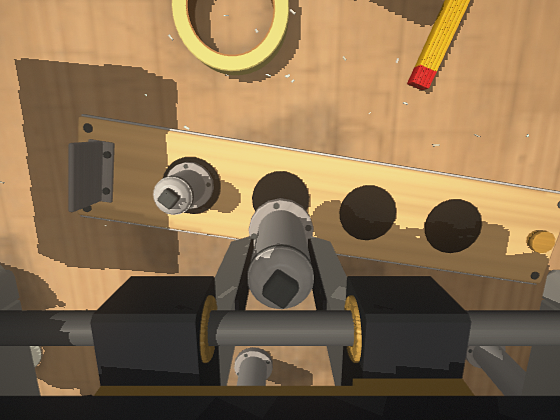

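The 70 stands on its pad with its boss at (169,199), against a predicted (167,202), so it is within about 3 mm. I'll lower the 95.

```bash
python3 -m pendant '[[[0,0,-2],0],[[0,0,-2.5],0],[[0,0,-2.5],0],[[0,0,-1.5],0],[[0,0,-0.6],0],[[0,0,-0.2],0],[[0,0,-0.1],0],[[0,0,-0.1],0],[[0,0,0],0],[[0,0,0],0]]'
```

```text
time_s: 11.15
ee_pos: [0.6472, -0.0004, 0.0607]
eef_rot: [3.141, -0.002, -0.001]
force: [-0.3, -1.2, 1.8]
grip_width: 0.0315
grip_force: 25.0
```

In contact. I'll release and go to the 120.

```bash
python3 -m pendant '[[[0,0,0],0],[[0,0,0],0],[[0,0,0],0],[[0,0,0],0],[[0,0,0],0],[[0,0,0],0]]' 0.65 && python3 -m pendant '[[[0,0,2],0],[[0,0,4],0],[[0,0,4],0],[[0,0,4],0],[[-1.5,0.2,2],0],[[-3,0.5,0],0],[[-3,0.5,0],0],[[-3,0.5,0],0],[[-3,0.5,0],0],[[-3,0.5,0],0],[[-2.3,0.3,0],0],[[-1.2,0.2,0],0],[[-0.6,0.1,0],0],[[0,0,0],0],[[0,0,0],0]]'
python3 - <<'E'
from h import *
c=ctrl.camera("wrist");cv2.imwrite("pics/w5.png",c["color"][:,:,::-1]);print(proj(c,[.441,.032,.12]),proj(c,[.441,.032,.008]))
E
```

```text
time_s: 11.65
ee_pos: [0.6466, -0.0002, 0.0594]
eef_rot: [-3.142, 0.0, -0.001]
force: [-0.2, -0.0, -0.2]
grip_width: 0.0612
grip_force: 0.0
time_s: 12.9
ee_pos: [0.4412, 0.0327, 0.2197]
eef_rot: [3.142, -0.001, -0.001]
force: [-0.0, -0.6, -0.4]
grip_width: 0.061
grip_force: 0.0
[282.20740272 211.15269137] [281.69211419 188.62591353]
```

View pics/w5.png

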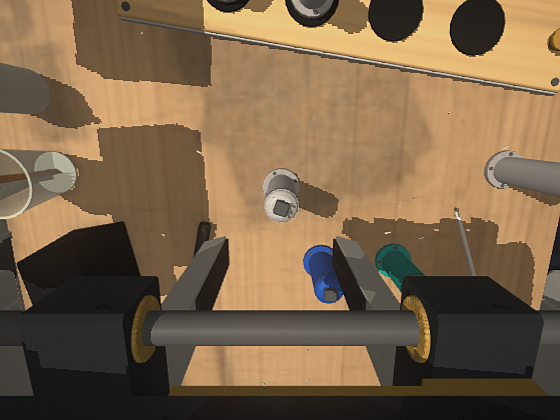

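The 120's boss is at (283,209), as predicted, and the blue look-alike is clear of the fingers. I'll descend and grip.

```bash
python3 -m pendant '[[[0,-0.05,-3.5],0],[[0,0,-3.5],0],[[0,0,-3.5],0],[[0,0,-3],0],[[0,0,-1.5],0],[[0,0,-0.5],0],[[0,0,0],0],[[0,0,0],0]]' && python3 -m pendant '[[[0,0,0],0],[[0,0,0],0],[[0,0,0],0],[[0,0,0],0],[[0,0,0],0],[[0,0,0],0],[[0,0,0],0],[[0,0,0],0]]' 0 25
```

```text
time_s: 13.62
ee_pos: [0.4414, 0.0322, 0.0651]
eef_rot: [-3.142, -0.001, -0.001]
force: [-0.4, 0.2, 0.3]
grip_width: 0.0611
grip_force: 0.0
time_s: 14.28
ee_pos: [0.4409, 0.0322, 0.0648]
eef_rot: [3.142, -0.001, -0.001]
force: [-1.9, -0.8, 5.3]
grip_width: 0.0319
grip_force: 25.0
```

```bash
python3 -m pendant '[[[0,0,2],0],[[0,0,3],0],[[0,0,3],0],[[0,-0.5,2],0],[[1.5,-2,1],0],[[3,-2,1],0],[[3,-2,0],0],[[3,-2,0],0],[[3,-1.5,0],0],[[3,-1,0],0],[[1.6,-0.6,0],0],[[0.7,-0.4,0],0],[[0.3,-0.1,0],0],[[0,0,0],0],[[0,0,0],0],[[0,0,0],0]]'
python3 - <<'E'
from h import *
c=ctrl.camera("wrist");cv2.imwrite("pics/w6.png",c["color"][:,:,::-1]);print(proj(c,[.6326,-.089,.016]),proj(c,[.6467,-.0003,.111]))
E
```

```text
time_s: 15.62
ee_pos: [0.6312, -0.0884, 0.1846]
eef_rot: [-3.142, 0.0, -0.001]
force: [0.1, 0.6, -2.8]
grip_width: 0.0316
grip_force: 25.0
[281.80079564 194.08156812] [171.28157862 199.95428234]
```

View pics/w6.png

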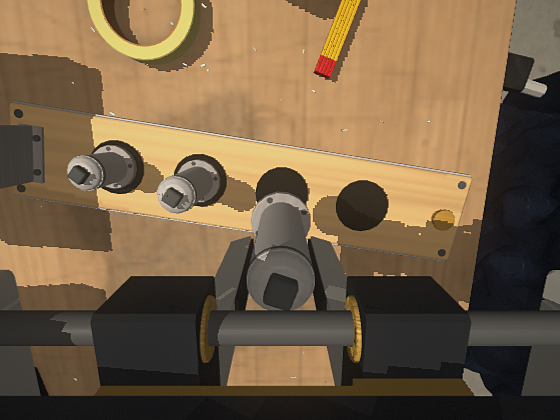

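The 70 and 95 stand on their pads, with bosses at (85,173) and (175,196). The 120 is held over the third pad, so I'll lower it.

```bash
python3 -m pendant '[[[0.1,-0.05,-2.5],0],[[0,0,-3],0],[[0,0,-2.5],0],[[0,0,-1.3],0],[[0,0,-0.5],0],[[0,0,-0.3],0],[[0,0,-0.1],0],[[0,0,-0.1],0],[[0,0,-0.1],0],[[0,0,0],0],[[0,0,0],0]]'
```

```text
time_s: 16.58
ee_pos: [0.6329, -0.0893, 0.081]
eef_rot: [3.141, -0.001, -0.001]
force: [-0.3, -0.2, -2.4]
grip_width: 0.0314
grip_force: 25.0
```

```bash
python3 -m pendant '[[[0,0,-0.05],0],[[0,0,-0.05],0],[[0,0,0],0],[[0,0,0],0]]'
```

```text
time_s: 16.92
ee_pos: [0.6331, -0.0893, 0.0808]
eef_rot: [3.141, -0.002, -0.001]
force: [-3.1, 1.1, 7.3]
grip_width: 0.0315
grip_force: 25.0
```

In contact. I'll release and go to the 145.

```bash
python3 -m pendant '[[[0,0,0],0],[[0,0,0],0],[[0,0,0],0],[[0,0,0],0],[[0,0,0],0],[[0,0,0],0]]' 0.65 && python3 -m pendant '[[[0,0,2],0],[[0,0,4],0],[[0,0,4],0],[[0,0,4],0],[[-1,-1,2],0],[[-2.5,-2.3,0],0],[[-3,-2.6,0],0],[[-3,-2.6,0],0],[[-3,-2.6,0],0],[[-2.5,-2.1,0],0],[[-1.2,-1.1,0],0],[[-0.6,-0.5,0],0],[[-0.2,-0.1,0],0],[[0,0,0],0],[[0,0,0],0]]'
python3 - <<'E'
from h import *
c=ctrl.camera("wrist");cv2.imwrite("pics/w7.png",c["color"][:,:,::-1]);print(proj(c,[.463,-.2385,.145]),proj(c,[.463,-.2385,.008]))
E
```

```text
time_s: 17.42
ee_pos: [0.6327, -0.0892, 0.0794]
eef_rot: [-3.142, 0.0, -0.001]
force: [0.0, 0.4, -0.5]
grip_width: 0.061
grip_force: 0.0
time_s: 18.67
ee_pos: [0.4634, -0.2376, 0.2394]
eef_rot: [-3.141, -0.0, -0.0]
force: [-0.5, -0.2, -0.8]
grip_width: 0.061
grip_force: 0.0
[282.49049571 212.76621419] [281.82033798 185.89706357]
```

View pics/w7.png

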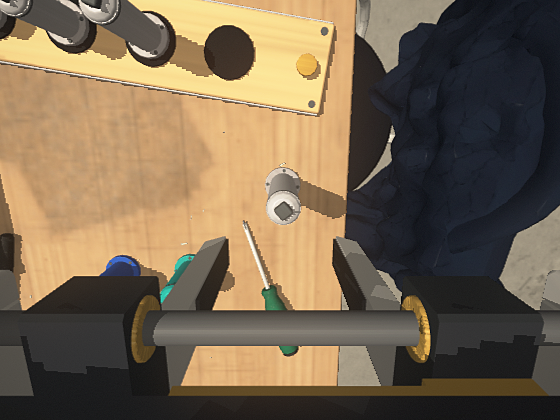

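The 145's boss is at (283,210), as predicted. I'll descend and grip.

```bash
python3 -m pendant '[[[0,-0.1,-3.5],0],[[0,0,-3.5],0],[[0,0,-3.5],0],[[0,0,-3],0],[[0,0,-1.4],0],[[0,0,-0.5],0],[[0,0,0],0],[[0,0,0],0]]' && python3 -m pendant '[[[0,0,0],0],[[0,0,0],0],[[0,0,0],0],[[0,0,0],0],[[0,0,0],0],[[0,0,0],0],[[0,0,0],0],[[0,0,0],0]]' 0 25
```

```text
time_s: 19.38
ee_pos: [0.4634, -0.2392, 0.0863]
eef_rot: [3.141, -0.001, -0.001]
force: [-0.0, 0.3, -0.0]
grip_width: 0.0611
grip_force: 0.0
time_s: 20.05
ee_pos: [0.4628, -0.2393, 0.0858]
eef_rot: [3.141, -0.0, -0.001]
force: [-0.4, -0.3, 3.9]
grip_width: 0.0319
grip_force: 25.0
```

```bash
python3 -m pendant '[[[0,0,2],0],[[0,0,3],0],[[0,0,3],0],[[0.5,0.2,2],0],[[2,0.8,1],0],[[2.5,1,0],0],[[2.5,1,0],0],[[2.5,1,0],0],[[2.5,1,0],0],[[1.6,0.6,0],0],[[0.9,0.3,0],0],[[0.5,0.2,0],0],[[0,0,0],0],[[0,0,0],0],[[0,0,0],0]]'
```

```text
time_s: 21.3
ee_pos: [0.6171, -0.1786, 0.1954]
eef_rot: [-3.142, 0.0, -0.002]
force: [1.0, -0.1, -3.5]
grip_width: 0.0318
grip_force: 25.0
```

```bash
python3 -m pendant '[[[0.05,0.05,-2.5],0],[[0,0,-2.5],0],[[0,0,-2],0],[[0,0,-1.2],0],[[0,0,-0.6],0],[[0,0,-0.3],0],[[0,0,-0.1],0],[[0,0,-0.1],0],[[0,0,-0.05],0],[[0,0,0],0],[[0,0,0],0]]'
```

```text
time_s: 22.22
ee_pos: [0.6184, -0.1778, 0.1025]
eef_rot: [3.141, -0.001, -0.001]
force: [1.8, -0.3, -3.1]
grip_width: 0.0317
grip_force: 25.0
```

```bash
python3 -m pendant '[[[0,0,-0.08],0],[[0,0,-0.07],0],[[0,0,0],0],[[0,0,0],0]]'
```

```text
time_s: 22.55
ee_pos: [0.6186, -0.1779, 0.1018]
eef_rot: [3.141, -0.002, -0.001]
force: [-2.3, 0.3, 5.8]
grip_width: 0.0316
grip_force: 25.0
```

In contact. I'll release, rise and retreat to clear the view for the final check.

```bash
python3 -m pendant '[[[0,0,0],0],[[0,0,0],0],[[0,0,0],0],[[0,0,0],0],[[0,0,0],0],[[0,0,0],0]]' 0.65 && python3 -m pendant '[[[0,0,2],0],[[0,0,4],0],[[0,0,4],0],[[0,0,3],0],[[-3,-1.5,0],0],[[-3,-1.5,0],0],[[-3,-1.5,0],0],[[-3,-1.5,0],0],[[-3,-1.5,0],0],[[-3,-1.5,0],0],[[-2,-1,0],0],[[-2,-1,0],0],[[-1,-1,0],0],[[0,0,0],0],[[0,0,0],0],[[0,0,0],0]]'
python3 - <<'E'
from h import *
A=[]
for n,(x0,x1,y0,y1) in (("top",(190,430,140,240)),("scene",(140,390,130,280))):
    c=ctrl.camera(n); im=c["color"][:,:,::-1].copy()
    for P,h in (((.661,.0887),.07),((.6467,-.0003),.095),((.6326,-.089),.12),((.6183,-.1778),.145)):
        print(n,proj(c,[*P,.016+h]).round(1),proj(c,[*P,.02]).round(1))
    k=im[y0:y1,x0:x1]; A.append(cv2.resize(k,(700,int(700*k.shape[0]/k.shape[1])),interpolation=cv2.INTER_CUBIC)[:290 if n=="top" else 310])
cv2.imwrite("pics/end.png",np.vstack(A)); print(A[0].shape)
E
```

```text
time_s: 23.05
ee_pos: [0.6182, -0.1777, 0.1004]
eef_rot: [-3.142, 0.0, -0.001]
force: [0.1, -0.2, 0.5]
grip_width: 0.0606
grip_force: 0.0
time_s: 24.38
ee_pos: [0.3887, -0.2974, 0.2305]
eef_rot: [-3.142, -0.0, -0.001]
force: [-0.4, -0.0, -1.0]
grip_width: 0.0612
grip_force: 0.0
top [249.2 190.7] [250.3 195.4]
top [288.7 194.4] [286.8 200.5]
top [330.3 198.2] [323.1 205.6]
top [374.1 202.3] [359.4 210.7]
scene [317.3 191.8] [316.2 212.9]
scene [277.1 192.2] [277.9 221.7]
scene [234.6 192.6] [238.5 230.8]
scene [189.1 193. ] [197.8 240.2]
(290, 700, 3)
```

View pics/end.png

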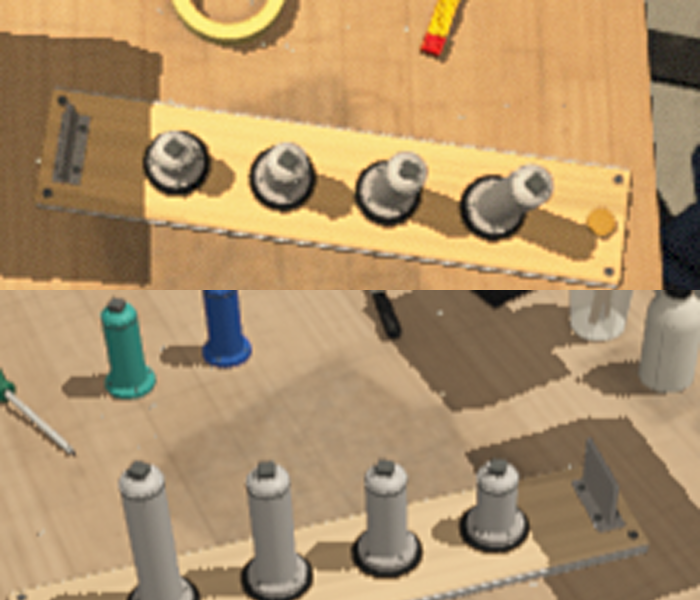

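All four feet are ringed evenly by their pads. The bosses in the top view, at (250,191), (289,195), (330,199) and (374,203), match the predictions to within 1 px. The order rises away from the end plate, and the bottle was not touched.

```bash
python3 -c "
from station import ctrl
print(ctrl.hand_in())"
```

```text
the job is handed in; nothing more can be done
None
```

The four tubes stand upright and centred on the pads, 70, 95, 120 and 145 mm in order from the end plate; the glue bottle was not touched, and the job was handed in at about 24 s (the hand-in returned no verdict).

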